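# Load and clamp the autosampler's vial tray

## Robot

A 7-joint arm with a two-finger parallel gripper is mounted at the origin on the work surface. World frame = base frame: x ahead of the robot, y to its left, z up, the work surface at z = 0. Lengths are in mm, angles in rad, forces in N, time in s.
With the tool pointing down it reaches from about 400 to 900 mm from the base axis. Payload 5.5 kg.
Tool frame: the origin (TCP) lies on the centre line of the jaws, within the pads' length; the fingertips stand 11 mm ahead of it and the grasp point (between the pads) lies 8 mm behind it; y points along the fingers, x is the direction in which the jaws open and shut, and the axes are right-handed (so a half turn about y gives the same grasp; the last joint's range is limited). The gripper opens to 92 mm and grips with 3 to 60 N. Pads are 19 mm wide; open, the fingers measure 130 mm over their backs; the gripper's body (75 mm by 190 mm) begins 47 mm behind the grasp point.
Start: joints at [1.508, 0.501, -0.427, 1.55, 0.221, 1.138, -0.21], TCP at [208.076, -615.795, 237.729] pointing down, gripper open.
Joint ranges: [-2.88, 2.88], [-0.31, 2.03], [-1.54, 1.56], [0.2, 2.42], [-1.41, 4.55], [0.19, 2.02], [-2.57, 2.57]. Speed limits (rad/s): [2.57, 2.57, 3.14, 3.14, 3.14, 3.14, 3.14].

## Interface

Orientations are given as [roll, pitch, yaw] about the fixed x, y, z axes, in that order (R = Rz(yaw) Ry(pitch) Rx(roll)).
In Python, from rig import r, imaging gives the robot as it stands.
- The arm moves only by the tool drive_tool, never from a script. Its argument "moves" is a list of rows, each a list of 2 entries, a list of its own where there are three numbers: the shift along the tool's x, y, z in cm, then the turn, a rotation vector about the tool's x, y, z in rad. A call has 1 to 10 rows; each row is the pose to reach, as a shift and turn from the pose measured when the call began, along the tool's axes at that moment; what a row does not reach only later rows make up. A row lasts 1/10 s, in which the tool goes at most 50 mm and 8.59 degrees, less where a joint would pass 70% of its speed; a pose out of reach is approached as far as the arm can. A call with a gripper value outside its range is refused whole. "grip" is the finger opening in cm, from 0 to 9.18, set as the call begins (left out, the last holds). The fingers move at their own pace and stop on an object; the grip force is fixed at half the most. Time passes only in rows, so rows that repeat a pose let the fingers close. It gives the time, the measured TCP pose, the force and the opening at its end, in the units of the state.
- r.get_state(): the state, without advancing time (a new reading comes with each control period).
- imaging.camera(name): name is "scene" or "top" or "wrist"; returns a dict with "color" (400x640x3 uint8, blue, green, red), "fx", "fy", "cx", "cy" (pixels), "R" (3x3) and "t" (3): a world point X has camera coordinates R X + t. Camera axes: x right, y down, z forward; pixel columns grow to the right and rows downward; lengths in mm; the calibration is good to about 2 mm. A picture is of the moment at which its call begins. There is no depth.
- r.sign_off(): hands the job in, once; it reports no verdict.
The state is a dict: "clock": time; "joints": joint angles; "joint_velocities": joint speeds; "joint_torque": joint torques, N m; "ee_pos": TCP position; "eef_rot": TCP orientation; "wrist_force": force on the tool from outside, world axes, zero at the start; "ft_torque": the same for the moment, N m; "gripper_width": opening from 0.0 (shut) to 1.0 (fully open).
Only numpy, scipy, OpenCV 4.12 (cv2) and the standard library are available. Lean on these libraries where they do the work, as an engineer would, in place of code of your own. Each camera call takes 0.05 s, during which the arm holds its last target. There are 200 camera calls.

## Task

Load the vial tray into the autosampler: first take the amber jar out of the tray's way and stand it upright on the bench well to one side of the bay's lane, and draw the sliding jaw right back by its tab. Then slide the tray by its handle, flat on the bench and without bumping the jar or spilling a vial, nose first into the bay until it is fully home against the back stop, and only then slide the jaw up against the tray until it holds it snugly against the fixed fence. Let go of everything, and leave the cardboard box, the beaker and the solvent bottle where they are.

Things in the scene. Friction and masses are not known exactly. Their poses are not given: they have to be found in the camera images.
- sampler: White bench autosampler, fixed. Origin: on the bench on the middle line of its tray bay, straight below the front face of the bridge over the mouth; x points into the bay, y left, z up; yaw varies. Sizes below in this frame, mm. Left housing x 0 to 220, y 75 to 200, 150 high, with a turret on it to 235. The bay has no floor: the tray slides on the bench.
- bridge (a point): Middle of the front face of the bridge, a beam over the bay's mouth: x 0 to 50, y -95 to 95, z 75 to 115, right post x 14 to 50, y -95 to -75. The handle of a tray that is home stands 30 mm before it, so a vertical gripper's body would hit the beam: lean the tool 25 to 45 degrees, its fingers pointing into the bay and its body back from the beam.
- fence (a point): Middle of the inner face (y 42) of the fixed fence on the bay's left: x 8 to 108, 14 high, with a lip 6 wide that reaches over the tray's flange at z 9 to 14. Axes as the autosampler's.
- stop (a point): Middle of the face (x 113) of the back stop at the bay's end, 30 high. A tray fully home and clamped has its nose here: its middle at x 53, y 0, its handle point at x -30, y 0. Axes as the autosampler's.
- jaw (a joint): Aluminium jaw on the bay's right, sliding along the autosampler's -y, m. 0 = nearest the fence, 0.023 = fully back (end stop). Its inner face is at y = -(0.030 + value), x 8 to 108 mm, rail and lip as the fence's. At 0.012 it touches an 84 mm wide tray that lies against the fence; a tray enters only above that. It stays where left and drags with about 3 N. It starts nearly closed.
- jaw_tab (a point): Grip point of the jaw's tab: x -26, y -(100 + jaw travel), 45 above the bench. The tab is a bar 10 thick along y, 16 the other way, leaning back 35 degrees from vertical towards -x (the robot), its top at 70; a flat arm, z 3 to 13, x -6 to 10, joins it to the jaw. Axes as the autosampler's.
- tray_mid (a point): Middle of the base plate of the grey vial tray, 3 mm above its underside; x points to its nose. Plate 120 (x) by 84 (y) by 6 mm; on it a six-cell box x -42 to 58, y -33 to 33, 29 high, with four loose vials (tops at 52). About 0.36 kg loaded (varies); it slides on the bench, no lifting needed. Starts left or right of the bay.
- tray_handle (a point): Grip point of the tray's handle, on the tray's middle line 83 mm behind its middle and 45 mm above the bench. The handle is a grey bar 12 thick along tray y, 16 the other way, leaning back 35 degrees from vertical, away from the tray, its top at 76. Axes as the tray's.
- jar_mid (a point): Centre (55 mm up) of an amber glass jar with white screw cap, a plain cylinder 48 mm in diameter and 110 mm high, about 0.18 kg (varies), standing on the bench in the tray's way before the bay's mouth.
- vial0_mid (a point): Centre of a glass sample vial with crimp cap, 22 mm in diameter, 46 mm high, 20 g, standing loose in a cell of the tray (mid-height 29 mm above the bench).
- vial1_mid (a point): Centre of a glass sample vial with crimp cap, 22 mm in diameter, 46 mm high, 20 g, standing loose in a cell of the tray (mid-height 29 mm above the bench).
- vial2_mid (a point): Centre of a glass sample vial with crimp cap, 22 mm in diameter, 46 mm high, 20 g, standing loose in a cell of the tray (mid-height 29 mm above the bench).
- vial3_mid (a point): Centre of a glass sample vial with crimp cap, 22 mm in diameter, 46 mm high, 20 g, standing loose in a cell of the tray (mid-height 29 mm above the bench).
- capbox_mid (a point): Centre of a small open cardboard box, 80 by 75 by 38 mm high, a bystander on the other side of the bay from the tray.
- beaker_mid (a point): Centre of a glass beaker, 72 mm in diameter, 75 mm high, a bystander at the left.
- solvent_mid (a point): Centre of a clear solvent bottle, 66 mm in diameter, 150 mm high, a bystander at the right.
Things that resemble listed ones, but are neither listed nor needed, are in the scene too. What is shaped like the part that bears jar_mid but turquoise or yellow is not meant.

How it is judged (in metres and radians):
On the way, in this order (a step that is already met when the one before it is completed fails the run):
1. the jar stands upright on the bench beside the lane and the jaw is drawn back (18 mm or more) (angle between jar_mid's own z axis and vertical below 0.15 rad and height (world z) of jar_mid below 0.065 m and (y of jar_mid in the frame of sampler above 0.075 m or y of jar_mid in the frame of sampler below -0.075 m or x of jar_mid in the frame of sampler below -0.2 m) and value of joint jaw above 0.018 m), for 0.1 s.
2. the tray is home against the back stop (within 5 mm) with the jaw still back (x of tray_mid in the frame of sampler above 0.048 m and angle between the x axis of tray_mid and the x axis of sampler, either way round below 0.12 rad and y of tray_mid in the frame of sampler between -0.02 and 0.02 m and height (world z) of tray_mid below 0.007 m and value of joint jaw above 0.016 m), for 0.1 s.
3. the jaw is closed onto the tray, pressing it against the fence (x of tray_mid in the frame of sampler above 0.048 m and angle between the x axis of tray_mid and the x axis of sampler, either way round below 0.12 rad and y of tray_mid in the frame of sampler between -0.02 and 0.02 m and height (world z) of tray_mid below 0.007 m and value of joint jaw below 0.0145 m and y of tray_mid in the frame of sampler between -0.0035 and 0.0035 m and angle between the x axis of tray_mid and the x axis of sampler, either way round below 0.045 rad and contact force between jaw and tray above 0.5 N), for 0.05 s.
At the end, for the whole second after the job is handed in: Tray flat in the bay, within 5 mm of the back stop, 3.5 mm sideways and 2.6 degrees of its clamped place; jaw within 2.5 mm of closed on it; four vials standing in it; jar upright on the bench, 75 mm or more aside of the bay's middle line (or 200 mm before the mouth); all at rest (x of tray_mid in the frame of sampler above 0.048 m and angle between the x axis of tray_mid and the x axis of sampler, either way round below 0.12 rad and y of tray_mid in the frame of sampler between -0.02 and 0.02 m and height (world z) of tray_mid below 0.007 m and value of joint jaw below 0.0145 m and y of tray_mid in the frame of sampler between -0.0035 and 0.0035 m and angle between the x axis of tray_mid and the x axis of sampler, either way round below 0.045 rad and angle between each of vial0_mid, vial1_mid, vial2_mid, vial3_mid's own z axis and vertical below 0.3 rad and distance between each of vial0_mid, vial1_mid, vial2_mid, vial3_mid and tray_mid below 0.07 m and angle between jar_mid's own z axis and vertical below 0.15 rad and height (world z) of jar_mid below 0.065 m and (y of jar_mid in the frame of sampler above 0.075 m or y of jar_mid in the frame of sampler below -0.075 m or x of jar_mid in the frame of sampler below -0.2 m) and linear speed of each of tray, jar below 0.01 m/s); the robot touches nothing.
It fails at once if the tray bumps the jar (contact force between tray and jar above 0.5 N).
It fails at once if the tray is tipped more than 14 degrees (angle between tray_mid's own z axis and vertical above 0.25 rad).
It fails at once if a vial falls over or out (angle between any of vial0_mid, vial1_mid, vial2_mid, vial3_mid's own z axis and vertical above 0.6 rad).
It fails at once if the jar is knocked over (angle between jar_mid's own z axis and vertical above 0.6 rad).
It fails at once if the cardboard box, the beaker or the solvent bottle is shifted more than 20 mm (distance of any of capbox_mid, beaker_mid, solvent_mid from where it was at the start of the episode above 0.02 m).
It also fails if it takes over 72 s, if anything falls off the work surface, if the arm or the gripper's body presses on something with over 40 N, if the wrist force passes 120 N, or if a joint passes its speed limit or range.

## Working session

There is one attempt and no reset: what is moved stays moved. The work goes in short steps, Python scripts to look and compute and a tool call to move; the robot and the scene stay as the last step left them, time stands still between calls to the robot, and variables do not carry over. Pictures are saved under pics/ and viewed, about 8 in all and at most 12, crops included, and the job is handed in when it is done.

Besides the shell and the picture viewer there is one more tool, called after "Call:" by a JSON object that holds its "api" and its "payload". drive_tool: Moves the arm, as the interface text tells. Its arguments: {"type":"object","properties":{"moves":{"type":"array","items":{"type":"array"}},"grip":{"type":"number"}},"required":["moves"]}

```bash
mkdir -p pics; ls; python3 - <<'E'
from rig import r, imaging
import cv2
s=r.get_state();print(s)
for n in("scene","top"):
    c=imaging.camera(n);cv2.imwrite(f"pics/{n}0.png",c["color"]);print(n,c["fx"],c["fy"],c["cx"],c["cy"],c["R"],c["t"])
E
```

```text
pics
{'clock': 0.0, 'joints': array([ 1.50819482,  0.50182355, -0.42679485,  1.55146836,  0.22080521,
        1.13828901, -0.21029396]), 'joint_velocities': array([ 0.00130478, -0.00092015,  0.00059155, -0.00025612,  0.00165553,
        0.00132328,  0.00083089]), 'joint_torque': array([ 3.18937248e-05, -5.66581678e+01, -5.81615970e+00, -2.79111707e+01,
       -6.87414827e-02,  3.07850610e-02,  1.84884020e-04]), 'ee_pos': array([ 207.78378871, -615.17140647,  236.68624967]), 'eef_rot': array([-1.57073924,  0.00192937, -1.24492484]), 'wrist_force': array([ 0.47989548, -0.51676255,  0.29375135]), 'ft_torque': array([ 0.01519245,  0.0025702 , -0.01842624]), 'gripper_width': 1.0034334410223018}
scene 377.29921092914316 377.29921092914316 318.5373189063786 198.13766487455194 [[-0.81037245 -0.58590471 -0.00348808]
 [-0.43490189  0.60548647 -0.66651818]
 [ 0.39262813 -0.53861099 -0.74548062]] [518.46618438 315.75136665 725.47427168]
top 430.4136297323074 430.4136297323074 323.78061459153975 201.13105425472742 [[-0.0258418  -0.99964323  0.00675408]
 [-0.99124375  0.02474832 -0.12970485]
 [ 0.12949142 -0.01004674 -0.99152964]] [ 43.36333732 622.59464617 973.42969975]
```

View pics/top0.png

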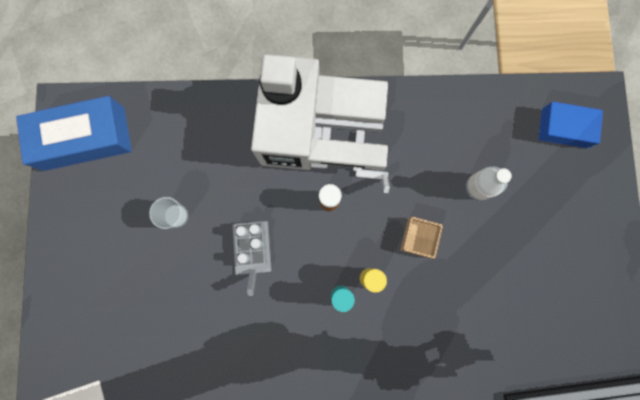

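View pics/scene0.png

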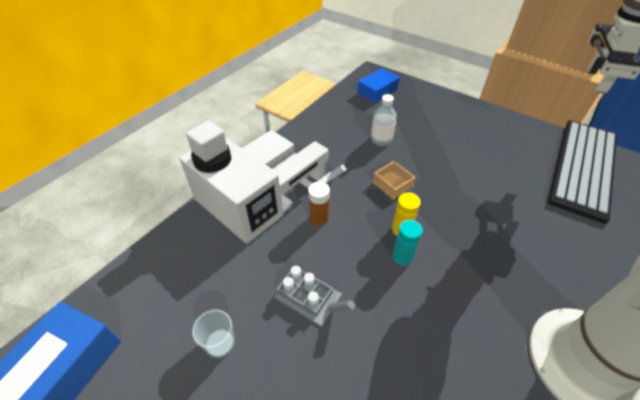

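Top view: the sampler is at about (320,115) and its bay opens towards the robot. The amber jar with the white cap is at (330,197). Turquoise (343,300) and yellow (375,281) are decoys. The tray is at (252,247) with its handle at (251,290), the box at (422,238), the beaker at (168,213) and the bottle at (488,183). The amber one is the only jar with a white cap. I'll confirm it in an enlarged crop and measure there.

```bash
cat > h.py <<'E'
import numpy as np, cv2
from rig import r, imaging
from scipy.spatial.transform import Rotation as Ro
def bp(c,u,v,z):
    d=c["R"].T@np.array([(u-c["cx"])/c["fx"],(v-c["cy"])/c["fy"],1]); o=-c["R"].T@c["t"]
    return o+d*(z-o[2])/d[2]
def pj(c,X):
    p=c["R"]@np.asarray(X,float)+c["t"]; return np.array([c["fx"]*p[0]/p[2]+c["cx"],c["fy"]*p[1]/p[2]+c["cy"]])
def crop(c,u0,v0,w,h,s,f):
    cv2.imwrite("pics/"+f,cv2.resize(c["color"][v0:v0+h,u0:u0+w],None,fx=s,fy=s,interpolation=cv2.INTER_CUBIC))
E
python3 - <<'E'
from h import *
c=imaging.camera("top");crop(c,225,100,220,200,3,"top1.png")
c=imaging.camera("scene");crop(c,180,120,230,215,2.75,"scene1.png")
E
```

```text
(no output)
```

View pics/top1.png

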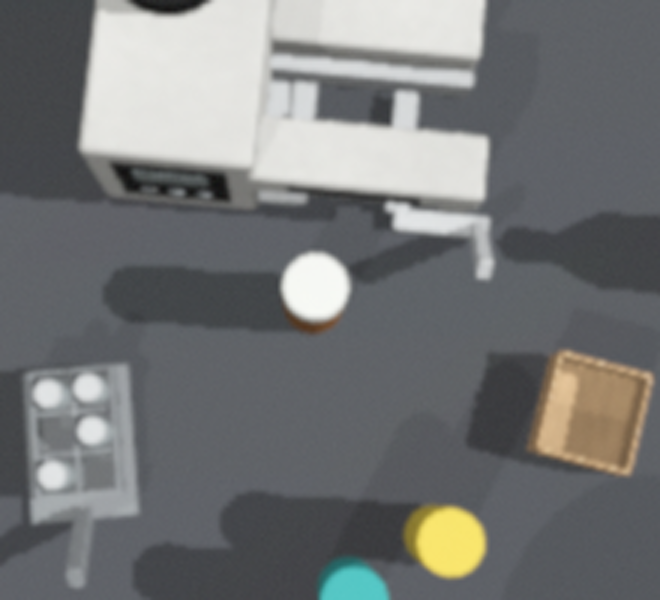

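View pics/scene1.png

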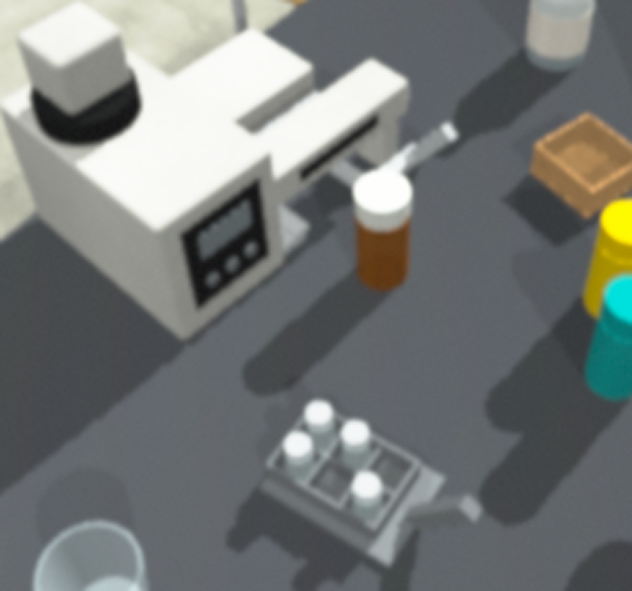

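Amber jar with the white cap is confirmed at crop (316,287) in the top view and (383,195) in the scene view. The decoys are plainly yellow and turquoise. Next I fit the poses by reprojecting the known corners in both views.

```bash
cat >> h.py <<'E'
from scipy.optimize import least_squares
def T(p,X):
    a,b=np.cos(p[2]),np.sin(p[2]); return np.array([p[0]+a*X[0]-b*X[1],p[1]+b*X[0]+a*X[1],X[2]])
def fit(obs,p0):
    f=lambda p:np.concatenate([pj(c,T(p,X))-uv for c,uv,X in obs])
    s=least_squares(f,p0,x_scale=[100,100,1],loss="soft_l1",f_scale=1.5); return s.x,f(s.x).reshape(-1,2).round(1)
E
python3 - <<'E'
from h import *
ct=imaging.camera("top");cs=imaging.camera("scene")
t=lambda X,Y:np.array([225+(X+.5)/3-.5,100+(Y+.5)/3-.5]); s=lambda X,Y:np.array([180+(X+.5)/2.75-.5,120+(Y+.5)/2.75-.5])
S=[(ct,t(82,150),(0,200,150)),(ct,t(253,164),(0,75,150)),(ct,t(486,199),(0,-95,115)),(ct,t(489,140),(50,-95,115)),
 (cs,s(185,338),(0,200,0)),(cs,s(158,228),(0,200,150)),(cs,s(272,155),(0,75,150)),(cs,s(406,82),(0,-95,115)),(cs,s(375,60),(50,-95,115))]
ps,e=fit(S,[700,0,0]);print("sampler",ps,e.tolist())
Tr=[(ct,t(30,522),(-60,42,6)),(ct,t(138,513),(-60,-42,6)),(ct,t(77,580),(-104,0,74)),(ct,t(129,364),(58,-33,29)),(ct,t(25,374),(58,33,29)),
 (cs,s(390,567),(-60,42,3)),(cs,s(442,477),(-60,-42,6)),(cs,s(470,508),(-104,0,74)),(cs,s(266,466),(58,33,29)),(cs,s(318,402),(58,-33,29))]
pt,e=fit(Tr,[550,150,0]);print("tray",pt,e.tolist())
print("handle",T(pt,(-83,0,45)))
print("jar",bp(ct,*t(316,287),110),bp(cs,*s(384,185),110))
inv=lambda X:Ro.from_euler('z',-ps[2]).apply(np.array(X)-[ps[0],ps[1],0])
print("tabtop",inv(bp(ct,*t(485,276),68)),inv(bp(cs,*s(451,131),68)))
print("jar in s",inv(bp(ct,*t(316,287),110)))
for n,u in(("box",t(592,410)),("yellow",t(450,541)),("turq",t(354,590)),("beaker",(169,213)),("bottle",(503,176))):print(n,bp(ct,*u,{"box":38,"yellow":110,"turq":110,"beaker":75,"bottle":150}[n]))
E
```

```text
sampler [ 6.98299200e+02 -1.74269307e+01 -1.29925775e-01] [[-1.1, -0.3], [0.3, 1.1], [-0.3, 1.1], [0.6, -1.2], [-0.5, 1.2], [-1.0, 0.4], [0.9, -3.2], [1.9, -0.7], [-0.9, -1.3]]
tray [5.20918571e+02 2.04179964e+02 6.32576144e-02] [[0.6, 0.3], [-0.2, 0.2], [-0.9, 0.5], [-5.7, 0.2], [1.0, -0.7], [-0.5, -0.2], [1.1, 0.1], [1.3, -0.1], [-0.3, -0.8], [-1.5, -0.3]]
handle [438.08457892 198.93308299  45.        ]
jar [626.90371312  14.25026327 110.        ] [630.48393515   9.08296532 110.        ]
tabtop [ -46.70479457 -106.08336255   68.        ] [ -41.35169654 -107.00606721   68.        ]
jar in s [-74.89784513  22.16016512 110.        ]
box [ 535.03583022 -200.08284094   38.        ]
yellow [441.30412307 -76.36172158 110.        ]
turq [408.82989256  -6.71409515 110.        ]
beaker [600.65868474 378.3979745   75.        ]
bottle [ 653.43090415 -352.73894354  150.        ]
```

```bash
cat >> h.py <<'E'
def go(pos,alpha,phi):
    s=r.get_state(); p=s["ee_pos"]; R=Ro.from_euler('xyz',s["eef_rot"])
    Rt=Ro.from_euler('z',alpha-np.pi/2)*Ro.from_euler('x',-np.pi/2+phi)
    print("t",round(s["clock"],2),"p",p.round(1),"F",s["wrist_force"].round(1),"w",round(s["gripper_width"]*92,1))
    print("shift cm",(R.inv().apply(np.array(pos)-p)/10).round(2),"turn",(R.inv()*Rt).as_rotvec().round(3))
E
python3 -c "
from h import *
go((628,12,190),-.13,0)"
```

```text
t 0.3 p [ 208.  -615.6  237.4] F [-0.2  0.4  0.2] w 91.8
shift cm [-46.01   4.77  59.88] turn [ 0.     0.456 -0.001]
```

Call:
{"api": "drive_tool", "payload": {"moves": [[[-46.0,4.77,59.9],[0,0.456,0]],[[-46.0,4.77,59.9],[0,0.456,0]],[[-46.0,4.77,59.9],[0,0.456,0]],[[-46.0,4.77,59.9],[0,0.456,0]],[[-46.0,4.77,59.9],[0,0.456,0]],[[-46.0,4.77,59.9],[0,0.456,0]],[[-46.0,4.77,59.9],[0,0.456,0]],[[-46.0,4.77,59.9],[0,0.456,0]],[[-46.0,4.77,59.9],[0,0.456,0]],[[-46.0,4.77,59.9],[0,0.456,0]]], "grip": 9.18}}

```text
clock: 1.3
ee_pos: [486.5, -199.5, 206.4]
eef_rot: [-1.57, 0.0, -1.701]
wrist_force: [0.3, -0.9, 0.0]
gripper_width: 1.001
```

```bash
python3 -c "
from h import *
go((628,12,190),-.13,0);print(r.get_state()['joints'].round(2))"
```

```text
t 1.3 p [ 486.5 -199.5  206.4] F [ 0.3 -0.9  0. ] w 92.1
shift cm [-22.81   1.65  11.28] turn [-0. -0. -0.]
[ 0.8   0.33 -0.55  1.89  0.21  0.98 -1.55]
```

Jaw yaw will be near the q7 limit on the left side, so I'll flip the tool half a turn while approaching.

Call:
{"api": "drive_tool", "payload": {"moves": [[[-22.8,1.65,11.3],[0,-1.5,0]],[[-22.8,1.65,11.3],[0,-1.5,0]],[[-22.8,1.65,11.3],[0,-1.5,0]],[[-22.8,1.65,11.3],[0,-1.5,0]],[[-22.8,1.65,11.3],[0,-1.5,0]],[[-22.8,1.65,11.3],[0,-1.5,0]],[[-22.8,1.65,11.3],[0,-1.5,0]],[[-22.8,1.65,11.3],[0,-1.5,0]],[[-22.8,1.65,11.3],[0,-1.5,0]],[[-22.8,1.65,11.3],[0,-1.5,0]]]}}

```text
clock: 2.3
ee_pos: [628.2, 11.8, 189.9]
eef_rot: [-1.571, -0.0, -0.195]
wrist_force: [0.8, 0.1, -0.3]
gripper_width: 0.998
```

```bash
sed -i "s#alpha-np.pi/2)\*Ro.from_euler('x',-np.pi/2+phi)#alpha+np.pi/2)*Ro.from_euler('x',-np.pi/2-phi)#" h.py; python3 -c "
from h import *
go((628,12,190),-.13,0);print(r.get_state()['joints'].round(2))"
```

```text
t 2.3 p [628.2  11.8 189.9] F [ 0.8  0.1 -0.3] w 91.8
shift cm [-0.02 -0.01  0.01] turn [ 0.    -1.636  0.   ]
[ 0.55  0.64 -0.88  1.64  0.53  1.12 -0.67]
```

Call:
{"api": "drive_tool", "payload": {"moves": [[[0,0,0],[0,-1.636,0]],[[0,0,0],[0,-1.636,0]],[[0,0,0],[0,-1.636,0]],[[0,0,0],[0,-1.636,0]],[[0,0,0],[0,-1.636,0]],[[0,0,0],[0,-1.636,0]],[[0,0,0],[0,-1.636,0]],[[0,0,0],[0,-1.636,0]],[[0,0,0],[0,-1.636,0]],[[0,0,0],[0,-1.636,0]]]}}

```text
clock: 3.3
ee_pos: [628.3, 11.5, 189.7]
eef_rot: [-1.571, 0.0, 1.304]
wrist_force: [-0.3, 0.5, 0.4]
gripper_width: 0.999
```

```bash
python3 -c "
from h import *
go((628,12,66),-.13,0);print(r.get_state()['joints'].round(2))
c=imaging.camera('wrist');cv2.imwrite('pics/w1.png',c['color']);print(pj(c,(628,12,110)),pj(c,(628,36,110)))"
```

```text
t 3.3 p [628.3  11.5 189.7] F [-0.3  0.5  0.4] w 92.0
shift cm [ 0.05 12.37  0.04] turn [ 0.    -0.136 -0.   ]
[ 0.71  0.8  -1.19  1.64  0.78  1.25  0.66]
[321.4543211  215.65017848] [356.06514211 206.75058665]
```

View pics/w1.png

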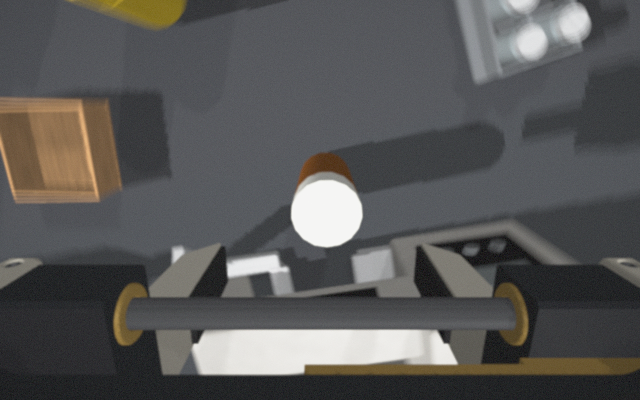

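Wrist view: the jar cap is centred at (327,211) against a predicted (321,216), so the jar is at about (626,15), which agrees with the top camera.

```bash
python3 -c "
from h import *
go((626,15,190),-.13,0);go((626,15,66),-.13,0)"
```

```text
t 3.35 p [628.2  11.2 189.4] F [-0.5  0.5 -0.1] w 92.1
shift cm [ 0.31 -0.06  0.31] turn [-0.   -0.13 -0.  ]
t 3.35 p [628.2  11.2 189.4] F [-0.5  0.5 -0.1] w 92.1
shift cm [ 0.31 12.34  0.31] turn [-0.   -0.13 -0.  ]
```

Call:
{"api": "drive_tool", "payload": {"moves": [[[0.31,0,0.31],[0,-0.13,0]],[[0.31,3,0.31],[0,-0.13,0]],[[0.31,6,0.31],[0,-0.13,0]],[[0.31,9,0.31],[0,-0.13,0]],[[0.31,11,0.31],[0,-0.13,0]],[[0.31,12.3,0.31],[0,-0.13,0]],[[0.31,12.3,0.31],[0,-0.13,0]],[[0.31,12.3,0.31],[0,-0.13,0]]]}}

```text
clock: 4.15
ee_pos: [626.6, 15.4, 67.3]
eef_rot: [-1.572, -0.0, 1.441]
wrist_force: [0.1, 0.3, 1.2]
gripper_width: 1.002
```

Call:
{"api": "drive_tool", "payload": {"moves": [[[0,0,0],[0,0,0]],[[0,0,0],[0,0,0]],[[0,0,0],[0,0,0]],[[0,0,0],[0,0,0]],[[0,0,0],[0,0,0]],[[0,0,0],[0,0,0]],[[0,-1,0],[0,0,0]],[[0,-3,0],[0,0,0]],[[0,-5,0],[0,0,0]],[[0,-6,0],[0,0,0]]], "grip": 4.0}}

```text
clock: 5.15
ee_pos: [628.0, 16.1, 130.9]
eef_rot: [-1.575, -0.001, 1.441]
wrist_force: [0.2, -0.0, -1.9]
gripper_width: 0.518
```

```bash
python3 -c "
from h import *
go((640,205,126),-.13,0)
print(r.get_state()['joints'].round(2))"
```

```text
t 5.15 p [628.   16.1 130.9] F [ 0.2 -0.  -1.9] w 47.7
shift cm [18.88  0.51  1.25] turn [0.005 0.    0.001]
[ 0.69  0.88 -1.16  1.68  0.87  1.18  0.74]
```

Call:
{"api": "drive_tool", "payload": {"moves": [[[2,0,0.1],[0,0,0]],[[5,0,0.3],[0,0,0]],[[8,0,0.5],[0,0,0]],[[11,0,0.7],[0,0,0]],[[14,0,0.9],[0,0,0]],[[17,0,1.1],[0,0,0]],[[18.5,0,1.2],[0,0,0]],[[18.9,0,1.2],[0,0,0]],[[18.9,0,1.2],[0,0,0]]]}}

```text
clock: 6.05
ee_pos: [640.7, 204.7, 131.3]
eef_rot: [-1.576, -0.001, 1.441]
wrist_force: [-0.4, -0.4, -1.6]
gripper_width: 0.521
```

```bash
python3 -c "
from h import *
go((640,205,67.5),-.13,0)
print(r.get_state()['joints'].round(2))"
```

```text
t 6.05 p [640.7 204.7 131.3] F [-0.4 -0.4 -1.6] w 48.0
shift cm [0.02 6.38 0.1 ] turn [0.005 0.001 0.001]
[ 0.34  0.92 -1.12  1.56  0.87  1.22  0.5 ]
```

Call:
{"api": "drive_tool", "payload": {"moves": [[[0,2,0],[0,0,0]],[[0,4,0],[0,0,0]],[[0,5.3,0],[0,0,0]],[[0,5.8,0],[0,0,0]],[[0,6.1,0],[0,0,0]],[[0,6.3,0],[0,0,0]],[[0,6.4,0],[0,0,0]],[[0,6.4,0],[0,0,0]]]}}

```text
clock: 6.85
ee_pos: [641.2, 204.9, 67.8]
eef_rot: [-1.576, -0.001, 1.441]
wrist_force: [0.7, 0.2, -0.8]
gripper_width: 0.523
```

Call:
{"api": "drive_tool", "payload": {"moves": [[[0,0,0],[0,0,0]],[[0,0,0],[0,0,0]],[[0,0,0],[0,0,0]],[[0,0,0],[0,0,0]],[[0,0,0],[0,0,0]],[[0,0,0],[0,0,0]]], "grip": 9.18}}

```text
clock: 7.45
ee_pos: [641.3, 204.9, 67.9]
eef_rot: [-1.576, -0.001, 1.441]
wrist_force: [0.5, -0.7, -0.5]
gripper_width: 0.979
```

Call:
{"api": "drive_tool", "payload": {"moves": [[[0,-2,0],[0,0,0]],[[0,-5,0],[0,0,0]],[[0,-9,0],[0,0,0]],[[0,-13,0],[0,0,0]],[[-5,-13,0],[0,0,0]],[[-10,-13,0],[0,0,0]],[[-15,-13,0],[0,0,0]],[[-20,-13,0],[0,0,0]],[[-25,-13,0],[0,0,0]],[[-30,-13,0],[0,0,0]]]}}

```text
clock: 8.45
ee_pos: [601.6, -94.5, 199.3]
eef_rot: [-1.578, -0.0, 1.442]
wrist_force: [0.7, -0.5, 0.7]
gripper_width: 0.999
```

```bash
python3 - <<'E'
from h import *
ps=(698.3,-17.4,-.13)
ct=imaging.camera("top");cs=imaging.camera("scene")
a=cv2.resize(ct["color"][90:260,240:440],None,fx=3,fy=3,interpolation=cv2.INTER_CUBIC)
cv2.imwrite("pics/top2.png",a)
c=imaging.camera("wrist");cv2.imwrite("pics/w2.png",c["color"])
print(r.get_state()['joints'].round(2))
for j in(0,5,10):print(j,pj(ct,T(ps,(-44,-100-j,70))),pj(c,T(ps,(-44,-100-j,70))))
go(T(ps,(-80,-100,150)),-.13,.61)
E
```

```text
[ 0.94  0.8  -1.25  1.68  0.8   1.26  0.94]
0 [383.91373821 190.10450791] [319.35554106 242.2320411 ]
5 [386.08173392 190.33052719] [313.38135301 242.29227519]
10 [388.24987936 190.55656208] [307.40897639 242.35249103]
t 8.6 p [601.6 -98.4 198.2] F [-0.4  0.8 -0. ] w 91.8
shift cm [-0.71  4.82 -0.52] turn [-0.604 -0.008 -0.004]
```

View pics/w2.png

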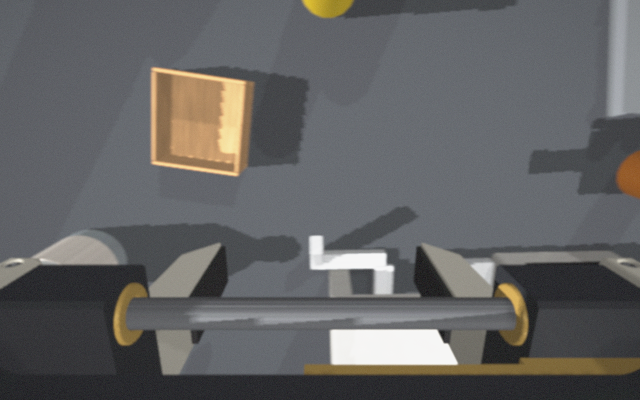

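The tab top is at (316,242) in the wrist view, which puts the jaw value at about 3 mm and confirms the sampler pose. I'll lean the tool and approach along the tab.

```bash
python3 - <<'E'
from h import *
ps=(698.3,-17.4,-.13)
go(T(ps,(-73,-103,112)),-.13,.61)
E
```

```text
t 8.6 p [601.6 -98.4 198.2] F [-0.4  0.8 -0. ] w 91.8
shift cm [-1.    8.63 -1.2 ] turn [-0.604 -0.008 -0.004]
```

Call:
{"api": "drive_tool", "payload": {"moves": [[[-1.0,2,-1.2],[-0.604,-0.008,0]],[[-1.0,2,-1.2],[-0.604,-0.008,0]],[[-1.0,4,-1.2],[-0.604,-0.008,0]],[[-1.0,6,-1.2],[-0.604,-0.008,0]],[[-1.0,8,-1.2],[-0.604,-0.008,0]],[[-1.0,8.6,-1.2],[-0.604,-0.008,0]],[[-1.0,8.6,-1.2],[-0.604,-0.008,0]]], "grip": 5.0}}

```text
clock: 9.3
ee_pos: [610.2, -107.6, 110.4]
eef_rot: [-2.177, 0.004, 1.445]
wrist_force: [-0.4, 0.7, -1.0]
gripper_width: 0.548
```

```bash
python3 - <<'E'
from h import *
ps=(698.3,-17.4,-.13)
go(T(ps,(-21.4,-103,38.4)),-.13,.61);print(r.get_state()['joints'].round(2))
c=imaging.camera("wrist");cv2.imwrite("pics/w3.png",c["color"])
for j in(0,3,6):print(j,pj(c,T(ps,(-44,-100-j,70))))
E
```

```text
t 9.3 p [ 610.2 -107.6  110.4] F [-0.4  0.7 -1. ] w 50.5
shift cm [-0.21  9.01 -0.36] turn [-0.003  0.005 -0.001]
[ 0.99  0.65 -1.03  2.23  1.85  0.5  -0.03]
0 [322.00105424 235.86015243]
3 [317.01406888 235.83177705]
6 [312.02711173 235.80340184]
```

View pics/w3.png

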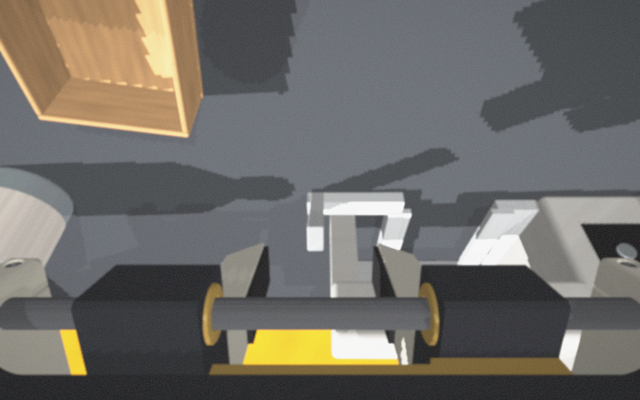

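The wrist view shows the tab from (315,195) to (315,250), as predicted, with the fingers straddling its line.

Call:
{"api": "drive_tool", "payload": {"moves": [[[-0.25,2,-0.3],[0,0.005,0]],[[-0.25,4,-0.35],[0,0.005,0]],[[-0.25,6,-0.35],[0,0.005,0]],[[-0.25,8,-0.35],[0,0.005,0]],[[-0.25,9,-0.35],[0,0.005,0]],[[-0.25,9,-0.35],[0,0.005,0]]]}}

```text
clock: 9.95
ee_pos: [666.2, -117.6, 40.1]
eef_rot: [-2.178, -0.0, 1.438]
wrist_force: [0.2, 0.2, -0.8]
gripper_width: 0.547
```

Call:
{"api": "drive_tool", "payload": {"moves": [[[0,0,0],[0,0,0]],[[0,0,0],[0,0,0]],[[0,0,0],[0,0,0]],[[0,0,0],[0,0,0]],[[0,0,0],[0,0,0]],[[0,0,0],[0,0,0]]], "grip": 0.5}}

```text
clock: 10.55
ee_pos: [666.1, -117.8, 40.4]
eef_rot: [-2.178, 0.0, 1.438]
wrist_force: [-2.4, -1.8, 4.0]
gripper_width: 0.111
```

Call:
{"api": "drive_tool", "payload": {"moves": [[[-0.3,0,0],[0,0,0]],[[-0.7,0,0],[0,0,0]],[[-1.1,0,0],[0,0,0]],[[-1.5,0,0],[0,0,0]],[[-1.8,0,0],[0,0,0]],[[-1.95,0,0],[0,0,0]],[[-2.05,0,0],[0,0,0]],[[-2.05,0,0],[0,0,0]]]}}

```text
clock: 11.35
ee_pos: [664.0, -134.9, 40.4]
eef_rot: [-2.178, -0.004, 1.443]
wrist_force: [7.6, 5.6, -6.9]
gripper_width: 0.107
```

```bash
cat >> h.py <<'E'
PS=np.array([698.3,-17.4,-.13])
def inS(X): return Ro.from_euler('z',-PS[2]).apply(np.array(X)-[PS[0],PS[1],0]).round(1)
E
python3 -c "
from h import *
s=r.get_state();print(inS(s['ee_pos']),s['wrist_force'].round(1),s['gripper_width']*92)"
```

```text
[ -18.7 -121.    40.4] [ 7.6  5.6 -6.9] 9.85400355347001
```

Call:
{"api": "drive_tool", "payload": {"moves": [[[-0.2,0,0],[0,0,0]],[[-0.4,0,0],[0,0,0]],[[-0.6,0,0],[0,0,0]],[[-0.7,0,0],[0,0,0]],[[-0.7,0,0],[0,0,0]]]}}

```text
clock: 11.85
ee_pos: [664.0, -134.9, 40.4]
eef_rot: [-2.178, -0.012, 1.452]
wrist_force: [13.7, 14.4, -12.5]
gripper_width: 0.114
```

```bash
python3 -c "
from h import *
s=r.get_state();print(inS(s['ee_pos']),s['wrist_force'].round(1),s['gripper_width']*92)"
```

```text
[ -18.7 -120.9   40.4] [ 13.7  14.4 -12.5] 10.494238356184486
```

The jaw is at its end stop: force rises with no further motion. I'll release and back out along the tab.

Call:
{"api": "drive_tool", "payload": {"moves": [[[0.2,0,0],[0,0,0]],[[0.2,0,0],[0,0,0]],[[0.2,0,0],[0,0,0]],[[0.2,0,0],[0,0,0]],[[0.2,0,0],[0,0,0]]], "grip": 4.0}}

```text
clock: 12.35
ee_pos: [664.1, -133.8, 40.4]
eef_rot: [-2.178, -0.011, 1.451]
wrist_force: [-0.3, 0.5, -0.4]
gripper_width: 0.427
```

Call:
{"api": "drive_tool", "payload": {"moves": [[[0,-2,0],[0,0,0]],[[0,-4,0],[0,0,0]],[[0,-7,0],[0,0,0]],[[0,-11,0],[0,0,0]],[[0,-15,0],[0,0,0]],[[0,-18,0],[0,0,0]],[[0,-18,0],[0,0,0]]], "grip": 5.0}}

```text
clock: 13.05
ee_pos: [561.2, -124.0, 190.4]
eef_rot: [-2.18, -0.007, 1.449]
wrist_force: [-0.4, -0.7, 0.0]
gripper_width: 0.544
```

```bash
python3 - <<'E'
from h import *
ct=imaging.camera("top");crop(ct,225,100,220,200,3,"top3.png")
c=imaging.camera("wrist")
np.savez("w4.npz",**c);cv2.imwrite("pics/w4.png",c["color"])
for X in [(-44,-123,70),(-44,-118,70),(0,-95,115),(0,-95,75),(0,42,14),(8,42,14),(8,42,0),(8,-53,14)]:print(X,pj(c,T(PS,X)).round(1))
print(r.get_state()['ee_pos'])
E
```

```text
(-44, -123, 70) [320.  184.6]
(-44, -118, 70) [326.  184.6]
(0, -95, 115) [352.5 257.7]
(0, -95, 75) [349.9 219.5]
(0, 42, 14) [478.8 170.9]
(8, 42, 14) [476.1 176.1]
(8, 42, 0) [472.6 166.3]
(8, -53, 14) [386. 176.]
[ 561.91958745 -124.51557815  188.857793  ]
```

View pics/w4.png

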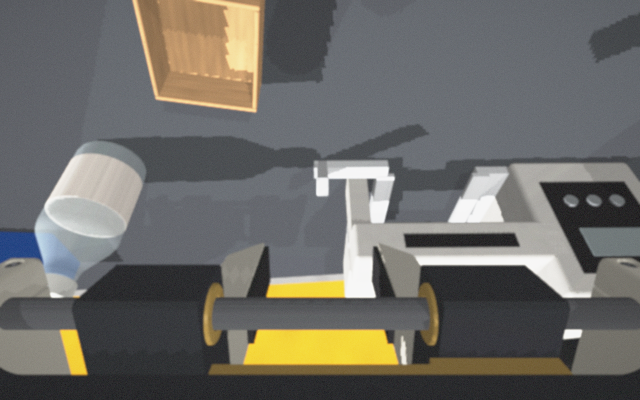

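The jaw is fully back: tab at (321,180), jaw lip edge about (394,178), fence lip about (470,176). All match the model to about 1 mm. Next is the tray handle.

```bash
python3 - <<'E'
from h import *
PT=np.array([520.9,204.2,.063])
go(T(PT,(-83+4.6-75,0,38.4+107)),.063,.61)
E
```

```text
t 13.15 p [ 561.9 -124.5  188.9] F [-0.7 -0.6  0.5] w 50.1
shift cm [29.28 -9.46 21.61] turn [-0.001 -0.156 -0.099]
```

Call:
{"api": "drive_tool", "payload": {"moves": [[[29.3,-9.5,21.6],[0,-0.156,-0.1]],[[29.3,-9.5,21.6],[0,-0.156,-0.1]],[[29.3,-9.5,21.6],[0,-0.156,-0.1]],[[29.3,-9.5,21.6],[0,-0.156,-0.1]],[[29.3,-9.5,21.6],[0,-0.156,-0.1]],[[29.3,-9.5,21.6],[0,-0.156,-0.1]],[[29.3,-9.5,21.6],[0,-0.156,-0.1]],[[29.3,-9.5,21.6],[0,-0.156,-0.1]],[[29.3,-9.5,21.6],[0,-0.156,-0.1]],[[29.3,-9.5,21.6],[0,-0.156,-0.1]]]}}

```text
clock: 14.15
ee_pos: [453.5, 147.2, 204.6]
eef_rot: [-2.15, 0.006, 1.631]
wrist_force: [0.3, 1.0, -0.7]
gripper_width: 0.545
```

```bash
python3 - <<'E'
from h import *
PT=np.array([520.9,204.2,.063])
c=imaging.camera("wrist");cv2.imwrite("pics/w5.png",c["color"])
for X in [(-104,0,74),(-60,42,6),(-60,-42,6),(60,42,6),(60,-42,6),(-42,33,29),(-42,-33,29)]:print(X,pj(c,T(PT,X)).round(1))
print(r.get_state()['joints'].round(2))
go(T(PT,(-83+4.6,0,38.4)),.063,.61)
E
```

```text
(-104, 0, 74) [406.4  58.9]
(-60, 42, 6) [435.3  66.1]
(-60, -42, 6) [334.8  66.1]
(60, 42, 6) [408.5 167.7]
(60, -42, 6) [331.8 167.5]
(-42, 33, 29) [424.7 100.8]
(-42, -33, 29) [345.5 100.7]
[ 1.11 -0.21 -1.53  2.42  0.1   0.19  1.06]
t 14.2 p [452.7 149.7 204.5] F [-1.4  3.4 -0.8] w 49.6
shift cm [ 5.07 13.49  9.68] turn [-0.03  -0.001 -0.005]
```

View pics/w5.png

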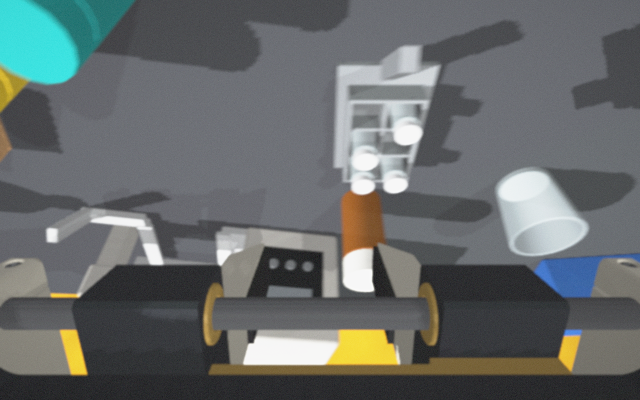

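The wrist view shows the tray at (385,120) and its handle top at (402,60), close to prediction. The arm has reached joint limits because a full lean is too close to the base here. I'll grasp the handle nearly vertical now and re-grasp leaning later, further out.

```bash
python3 - <<'E'
from h import *
PT=np.array([520.9,204.2,.063])
go(T(PT,(-81.4,0,150)),.063,.2)
E
```

```text
t 14.2 p [452.7 149.7 204.5] F [-1.4  3.4 -0.8] w 49.6
shift cm [5.03 3.99 3.81] turn [ 0.38  -0.002 -0.005]
```

Call:
{"api": "drive_tool", "payload": {"moves": [[[1,-0.5,0],[0.38,0,0]],[[1,-0.5,0],[0.38,0,0]],[[2,-0.5,1],[0.38,0,0]],[[5,1.5,2],[0.38,0,0]],[[5,4.0,3.8],[0.38,0,0]],[[5,4.0,3.8],[0.38,0,0]],[[5,4.0,3.8],[0.38,0,0]],[[5,4.0,3.8],[0.38,0,0]]]}}

```text
clock: 15.0
ee_pos: [440.6, 198.2, 150.8]
eef_rot: [-1.772, 0.004, 1.63]
wrist_force: [0.1, 0.0, 0.4]
gripper_width: 0.543
```

```bash
python3 - <<'E'
from h import *
PT=np.array([520.9,204.2,.063])
go(T(PT,(-81.4,0,37.2)),.063,.2);print(r.get_state()['joints'].round(2))
c=imaging.camera("wrist");cv2.imwrite("pics/w6.png",c["color"])
for X in [(-104,0,74),(-60,42,6),(-60,-42,6),(60,42,6),(60,-42,6),(-42,33,29),(-42,-33,29)]:print(X,pj(c,T(PT,X)).round(1))
E
```

```text
t 15.0 p [440.6 198.2 150.8] F [0.1 0.  0.4] w 49.9
shift cm [ 0.13 11.11  2.36] turn [ 0.001 -0.003 -0.005]
[ 0.42  0.4  -1.12  2.17  0.73  0.75  0.45]
(-104, 0, 74) [322.3 162.4]
(-60, 42, 6) [372.3 179.4]
(-60, -42, 6) [272.7 179.5]
(60, 42, 6) [364.4 287.4]
(60, -42, 6) [280.9 287.3]
(-42, 33, 29) [363.1 211.7]
(-42, -33, 29) [281.9 211.8]
```

View pics/w6.png

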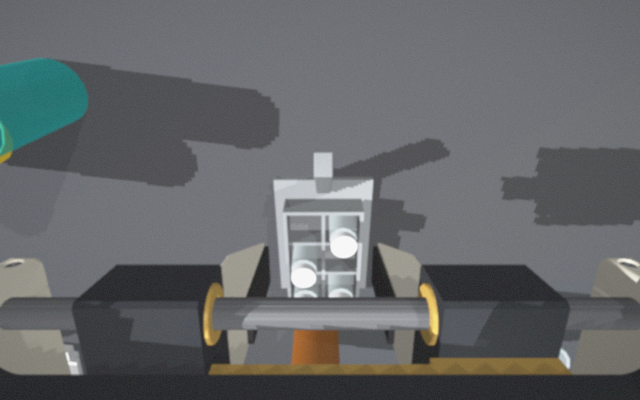

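The tray fits to within 1 px: handle top at (323,160), predicted (322,162). Descend and grip.

Call:
{"api": "drive_tool", "payload": {"moves": [[[0.13,3,0.6],[0,0,0]],[[0.13,6,1.3],[0,0,0]],[[0.13,9,1.9],[0,0,0]],[[0.13,10.5,2.2],[0,0,0]],[[0.13,11.1,2.35],[0,0,0]],[[0.13,11.1,2.35],[0,0,0]]]}}

```text
clock: 15.65
ee_pos: [441.6, 197.3, 38.8]
eef_rot: [-1.775, 0.004, 1.626]
wrist_force: [0.3, -0.4, 0.1]
gripper_width: 0.544
```

Call:
{"api": "drive_tool", "payload": {"moves": [[[0,0,0],[0,0,0]],[[0,0,0],[0,0,0]],[[0,0,0],[0,0,0]],[[0,0,0],[0,0,0]],[[0,0,0],[0,0,0]],[[0,0,0],[0,0,0]]], "grip": 0.6}}

```text
clock: 16.25
ee_pos: [441.6, 198.6, 39.2]
eef_rot: [-1.776, 0.003, 1.627]
wrist_force: [-0.9, 1.8, 2.7]
gripper_width: 0.131
```

```bash
python3 - <<'E'
from h import *
s=r.get_state();print(s['ee_pos'],s['wrist_force'].round(1))
# tray in lane: mid at sampler x=-90,y=-3 ; TCP at -171.4
go(T(PS,(-171.4,-4,s['ee_pos'][2])),-.13,.2)
E
```

```text
[441.63781666 198.55315478  39.23448682] [-0.9  1.8  2.7]
t 16.25 p [441.6 198.6  39.2] F [-0.9  1.8  2.7] w 12.1
shift cm [-20.23   1.58  -7.32] turn [0.006 0.183 0.035]
```

Gripped. The handle measures 12.1 mm. I'll slide towards the lane and forward early, to stay clear of the turquoise decoy.

Call:
{"api": "drive_tool", "payload": {"moves": [[[-1,0,0],[0,0,0]],[[-2.2,0.05,-0.2],[0,0.01,0.003]],[[-3.5,0.1,-0.5],[0,0.02,0.005]],[[-4.8,0.25,-1.1],[0,0.03,0.007]],[[-6,0.4,-1.9],[0,0.04,0.01]],[[-7.2,0.65,-3.0],[0,0.055,0.012]],[[-8.4,0.9,-4.1],[0,0.07,0.015]],[[-9.6,1.1,-5.2],[0,0.085,0.018]],[[-10.8,1.3,-6.0],[0,0.1,0.02]],[[-12,1.4,-6.5],[0,0.115,0.022]]]}}

```text
clock: 17.25
ee_pos: [515.8, 81.4, 39.2]
eef_rot: [-1.777, -0.0, 1.508]
wrist_force: [-0.8, 2.9, 3.5]
gripper_width: 0.131
```

```bash
python3 - <<'E'
from h import *
go(T(PS,(-171.4,-4,39)),-.13,.2)
E
```

```text
t 17.25 p [515.8  81.4  39.2] F [-0.8  2.9  3.5] w 12.0
shift cm [-7.96  0.36 -1.67] turn [0.006 0.066 0.014]
```

Call:
{"api": "drive_tool", "payload": {"moves": [[[-1.2,0.05,-0.3],[0,0.01,0.002]],[[-2.4,0.1,-0.6],[0,0.02,0.004]],[[-3.6,0.15,-0.9],[0,0.03,0.006]],[[-4.8,0.2,-1.2],[0,0.04,0.008]],[[-6.0,0.25,-1.4],[0,0.05,0.01]],[[-7.0,0.3,-1.5],[0,0.06,0.012]],[[-7.7,0.35,-1.6],[0,0.066,0.014]],[[-8.0,0.36,-1.67],[0,0.066,0.014]],[[-8.0,0.36,-1.67],[0,0.066,0.014]]]}}

```text
clock: 18.15
ee_pos: [528.0, -0.1, 39.2]
eef_rot: [-1.777, 0.001, 1.44]
wrist_force: [-0.2, 0.7, 1.6]
gripper_width: 0.126
```

Call:
{"api": "drive_tool", "payload": {"moves": [[[0,0,0],[0,0,0]],[[0,0,0],[0,0,0]],[[0,0,0],[0,0,0]],[[0,0,0],[0,0,0]]], "grip": 4.0}}

```text
clock: 18.55
ee_pos: [527.8, -0.2, 39.1]
eef_rot: [-1.777, 0.001, 1.44]
wrist_force: [-0.4, -0.5, 0.5]
gripper_width: 0.415
```

```bash
python3 - <<'E'
from h import *
p=r.get_state()['ee_pos'];q=inS(p);print(q,r.get_state()['joints'].round(2))
g=np.array([q[0]-8*np.sin(.2),q[1],45.])
print('grasp pt',g,'height now',p[2]+8*np.cos(.2))
ph=.56
tc=g+8*np.array([np.sin(ph),0,-np.cos(ph)])
go(T(PS,tc-110*np.array([np.sin(ph),0,-np.cos(ph)])),-.13,ph)
print(tc)
E
```

```text
[-171.3   -5.    39.1] [ 0.56  0.61 -0.77  2.15  1.01  0.54  0.48]
grasp pt [-172.88935465   -5.           45.        ] height now 46.903796278182064
t 18.55 p [ 5.278e+02 -2.000e-01  3.910e+01] F [-0.4 -0.5  0.5] w 38.2
shift cm [-1.000e-02 -1.018e+01  3.570e+00] turn [-0.354 -0.    -0.001]
[-168.63986506   -5.           38.22195911]
```

Leaning here would bring the gripper body close to the turquoise decoy, so I'll push 35 mm further with the present grasp first. The nose then sits just at the mouth.

Call:
{"api": "drive_tool", "payload": {"moves": [[[0,0,0],[0,0,0]],[[0,0,0],[0,0,0]],[[0,0,0],[0,0,0]],[[0,0,0],[0,0,0]],[[0,0.14,-0.7],[0,0,0]],[[0,0.28,-1.4],[0,0,0]],[[0,0.44,-2.2],[0,0,0]],[[0,0.6,-3.0],[0,0,0]],[[0,0.7,-3.43],[0,0,0]],[[0,0.7,-3.43],[0,0,0]]], "grip": 0.6}}

```text
clock: 19.55
ee_pos: [563.5, -5.0, 39.1]
eef_rot: [-1.777, 0.001, 1.439]
wrist_force: [0.5, 0.7, -1.7]
gripper_width: 0.128
```

Call:
{"api": "drive_tool", "payload": {"moves": [[[0,0,0],[0,0,0]],[[0,0,0],[0,0,0]],[[0,0,0],[0,0,0]],[[0,0,0],[0,0,0]],[[0,-0.8,0],[-0.15,0,0]],[[0,-0.8,0],[-0.3,0,0]],[[0,-0.8,0],[-0.4,0,0]],[[0,-0.8,0],[-0.4,0,0]]], "grip": 4.0}}

```text
clock: 20.35
ee_pos: [564.9, -18.9, 44.5]
eef_rot: [-2.056, 0.046, 1.418]
wrist_force: [0.2, -1.0, -0.3]
gripper_width: 0.437
```

```bash
python3 - <<'E'
from h import *
s=r.get_state();q=inS(s['ee_pos']);print(q,s['joints'].round(2),s['wrist_force'].round(1))
pt=np.array([*T(PS,(-54,-5,0))[:2],-.13])
c=imaging.camera("wrist")
im=c["color"].copy()
ct=imaging.camera("top")
for X in [(-104,0,74),(-60,42,6),(-60,-42,6),(60,-42,6),(60,42,6),(-42,33,29),(-42,-33,29)]:print(X,pj(c,T(pt,X)).round(1),pj(ct,T(pt,X)).round(1))
b=cv2.resize(ct["color"][110:230,250:410],None,fx=4,fy=4,interpolation=cv2.INTER_CUBIC)[:,:640]
cv2.imwrite("pics/w7.png",cv2.resize(np.vstack([im[:320],b[80:]]),None,fx=.83,fy=.83)) if 0 else cv2.imwrite("pics/w7.png",np.vstack([im[:260],b[100:440]]))
E
```

```text
[-132.1  -18.8   44.5] [ 0.39  0.55 -0.58  2.28  1.82  0.44 -0.35] [ 0.2 -1.  -0.3]
(-104, 0, 74) [354.3 304.7] [337.9 235.2]
(-60, 42, 6) [423.  236.4] [321.3 216.7]
(-60, -42, 6) [275.7 233.2] [355.8 220.3]
(60, -42, 6) [292.2 327.7] [360.4 171.9]
(60, 42, 6) [396.1 331.3] [326.5 168.4]
(-42, 33, 29) [407.2 288.6] [325.9 208.7]
(-42, -33, 29) [289.6 285.2] [353.5 211.6]
```

View pics/w7.png

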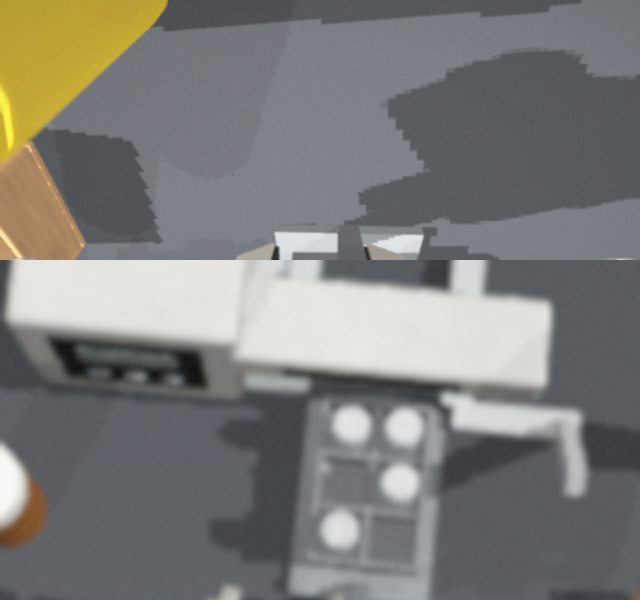

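The wrist crop shows the tray's rear corners at (275,233) and (423,236), exactly as predicted, so the tray is at sampler (-54,-5) and aligned. All four vials stand. The arm lagged sideways by 14 mm while leaning, with no force. I'll correct that before closing.

```bash
python3 - <<'E'
from h import *
go(T(PS,(-132.5,-5,44)),-.13,.6)
E
```

```text
t 20.45 p [562.3 -18.6  42.8] F [-0.5  0.3  0.4] w 40.3
shift cm [ 1.38 -0.07 -0.26] turn [-0.121  0.007 -0.051]
```

Call:
{"api": "drive_tool", "payload": {"moves": [[[0.7,0,-0.2],[0,0,-0.03]],[[1.4,0,-0.2],[0,0,-0.05]],[[1.4,0,-0.25],[-0.03,0.005,-0.05]],[[1.4,0,-0.25],[-0.06,0.005,-0.05]],[[1.4,0,-0.25],[-0.09,0.005,-0.05]],[[1.4,0,-0.25],[-0.12,0.005,-0.05]],[[1.4,0,-0.25],[-0.12,0.005,-0.05]]]}}

```text
clock: 21.15
ee_pos: [566.1, -5.2, 42.6]
eef_rot: [-2.168, 0.001, 1.441]
wrist_force: [-0.4, -0.3, -0.2]
gripper_width: 0.435
```

```bash
python3 - <<'E'
from h import *
s=r.get_state();print(inS(s['ee_pos']),s['joints'].round(2))
go(T(PS,(-132.5,-5,39.5)),-.13,.6)
E
```

```text
[-132.7   -5.1   42.6] [ 0.5   0.63 -0.71  2.35  2.2   0.58 -0.68]
t 21.15 p [566.1  -5.2  42.6] F [-0.4 -0.3 -0.2] w 40.0
shift cm [0.01 0.27 0.16] turn [-0.003  0.001 -0.   ]
```

Call:
{"api": "drive_tool", "payload": {"moves": [[[0,0.27,0.16],[0,0,0]],[[0,0.27,0.16],[0,0,0]],[[0,0.27,0.16],[0,0,0]]]}}

```text
clock: 21.45
ee_pos: [566.8, -5.4, 39.6]
eef_rot: [-2.168, 0.0, 1.441]
wrist_force: [0.4, -0.2, -0.2]
gripper_width: 0.434
```

Call:
{"api": "drive_tool", "payload": {"moves": [[[0,0,0],[0,0,0]],[[0,0,0],[0,0,0]],[[0,0,0],[0,0,0]],[[0,0,0],[0,0,0]],[[0,0,0],[0,0,0]]], "grip": 0.6}}

```text
clock: 21.95
ee_pos: [566.8, -5.4, 39.7]
eef_rot: [-2.168, 0.001, 1.441]
wrist_force: [-0.6, 0.7, 0.7]
gripper_width: 0.132
```

Call:
{"api": "drive_tool", "payload": {"moves": [[[0,0.28,-0.41],[0,0,0]],[[0,0.73,-1.07],[0,0,0]],[[0,1.13,-1.65],[0,0,0]],[[0,1.55,-2.27],[0,0,0]],[[0,1.98,-2.89],[0,0,0]],[[0,2.4,-3.5],[0,0,0]],[[0,2.8,-4.1],[0,0,0]],[[0,3.1,-4.55],[0,0,0]],[[0,3.39,-4.95],[0,0,0]],[[0,3.39,-4.95],[0,0,0]]]}}

```text
clock: 22.95
ee_pos: [627.0, -12.9, 39.7]
eef_rot: [-2.169, 0.0, 1.441]
wrist_force: [1.0, 1.0, -0.4]
gripper_width: 0.128
```

```bash
python3 - <<'E'
from h import *
s=r.get_state();print(inS(s['ee_pos']),s['joints'].round(2),s['wrist_force'].round(1))
go(T(PS,(-25.5,-5,39.5)),-.13,.6)
E
```

```text
[-71.3  -4.8  39.7] [ 0.46  0.67 -0.64  2.22  2.13  0.51 -0.56] [ 1.   1.  -0.4]
t 22.95 p [627.  -12.9  39.7] F [ 1.   1.  -0.4] w 11.8
shift cm [-0.02  2.6  -3.77] turn [-0.002  0.    -0.   ]
```

Call:
{"api": "drive_tool", "payload": {"moves": [[[0,0.34,-0.5],[0,0,0]],[[0,0.73,-1.07],[0,0,0]],[[0,1.13,-1.65],[0,0,0]],[[0,1.55,-2.27],[0,0,0]],[[0,1.9,-2.75],[0,0,0]],[[0,2.1,-3.05],[0,0,0]],[[0,2.3,-3.35],[0,0,0]],[[0,2.4,-3.5],[0,0,0]],[[0,2.4,-3.5],[0,0,0]]]}}

```text
clock: 23.85
ee_pos: [669.0, -18.0, 39.7]
eef_rot: [-2.169, 0.0, 1.442]
wrist_force: [-2.0, 0.2, 5.1]
gripper_width: 0.126
```

Call:
{"api": "drive_tool", "payload": {"moves": [[[0,0.11,-0.16],[0,0,0]],[[0,0.22,-0.33],[0,0,0]],[[0,0.34,-0.5],[0,0,0]],[[0,0.34,-0.5],[0,0,0]]]}}

```text
clock: 24.25
ee_pos: [674.7, -18.5, 39.7]
eef_rot: [-2.169, 0.0, 1.442]
wrist_force: [-2.2, 0.8, 3.9]
gripper_width: 0.132
```

```bash
python3 - <<'E'
from h import *
s=r.get_state();print(inS(s['ee_pos']),s['joints'].round(2),s['wrist_force'].round(1))
E
```

```text
[-23.2  -4.2  39.7] [ 0.41  0.69 -0.58  2.11  2.04  0.45 -0.45] [-2.2  0.8  3.9]
```

Call:
{"api": "drive_tool", "payload": {"moves": [[[0,0.11,-0.16],[0,0,0]],[[0,0.22,-0.33],[0,0,0]],[[0,0.34,-0.5],[0,0,0]],[[0,0.34,-0.5],[0,0,0]]]}}

```text
clock: 24.65
ee_pos: [676.2, -18.7, 38.8]
eef_rot: [-2.164, 0.001, 1.443]
wrist_force: [-26.7, 0.0, 24.8]
gripper_width: 0.131
```

```bash
python3 - <<'E'
from h import *
s=r.get_state();print(inS(s['ee_pos']),s['wrist_force'].round(1))
E
```

```text
[-21.7  -4.1  38.8] [-26.7   0.   24.8]
```

The stop is reached, with a 27 N reaction. I'll ease off, then open, lift out along the handle and check.

Call:
{"api": "drive_tool", "payload": {"moves": [[[0,0,0],[0,0,0]],[[0,0,0],[0,0,0]]]}}

```text
clock: 24.85
ee_pos: [675.7, -18.8, 38.8]
eef_rot: [-2.164, 0.001, 1.443]
wrist_force: [-5.9, 0.3, 7.4]
gripper_width: 0.125
```

Call:
{"api": "drive_tool", "payload": {"moves": [[[0,0,0],[0,0,0]],[[0,0,0],[0,0,0]],[[0,0,0],[0,0,0]],[[0,0,0],[0,0,0]],[[0,-2,0],[0,0,0]],[[0,-5,0],[0,0,0]],[[0,-9,0],[0,0,0]],[[0,-12,0],[0,0,0]],[[0,-12,0],[0,0,0]]], "grip": 4.0}}

```text
clock: 25.75
ee_pos: [609.4, -9.5, 141.8]
eef_rot: [-2.168, 0.002, 1.444]
wrist_force: [0.5, -0.1, 0.3]
gripper_width: 0.44
```

```bash
python3 - <<'E'
from h import *
s=r.get_state();print(inS(s['ee_pos']),s['joints'].round(2),s['wrist_force'].round(1))
c=imaging.camera("wrist");im=c["color"]
ct=imaging.camera("top")
b=cv2.resize(ct["color"][90:200,250:410],None,fx=4,fy=4,interpolation=cv2.INTER_CUBIC)
cv2.imwrite("pics/w8.png",np.vstack([im[100:300],b[:400]]))
for pt in ((53,-4.5,-.13),(56,-4.5,-.13)):
  p=np.array([*T(PS,(pt[0],pt[1],0))[:2],-.13])
  for X in [(-104,0,74),(-60,42,6),(-60,-42,6)]:print(X,pj(c,T(p,X)).round(1),pj(ct,T(p,X)).round(1))
go(T(PS,(-73,-121,112)),-.13,.61)
E
```

```text
[-89.1  -3.6 141.8] [ 0.38  0.36 -0.55  2.24  1.61  0.3  -0.16] [ 0.5 -0.1  0.3]
(-104, 0, 74) [319.4 207. ] [342.3 188.5]
(-60, 42, 6) [367.5 176.1] [325.7 173.5]
(-60, -42, 6) [271.8 175.8] [359.7 177.1]
(-104, 0, 74) [319.4 209.7] [342.4 187.2]
(-60, 42, 6) [367.2 178.4] [325.8 172.3]
(-60, -42, 6) [272.2 178.1] [359.8 175.9]
t 25.85 p [609.9 -10.3 139.3] F [ 0.5  0.2 -0.1] w 40.1
shift cm [-11.65   3.14   0.27] turn [-0.015  0.003 -0.   ]
```

View pics/w8.png

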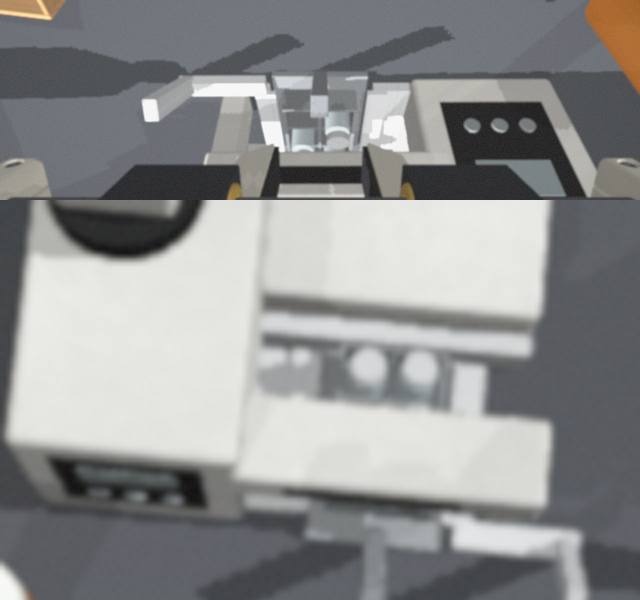

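The top crop shows the tray's rear corners at (326.6,174.2) and (360,176.7) against (325.7,173.5) and (359.7,177.1) predicted for home. The vials stand and the jaw is still back. Next, the jaw tab.

Call:
{"api": "drive_tool", "payload": {"moves": [[[-4,0,0],[0,0,0]],[[-8,0,0.1],[0,0,0]],[[-11.6,0,0.2],[-0.015,0,0]],[[-11.6,2,0.27],[-0.015,0,0]],[[-11.6,3.1,0.27],[-0.015,0,0]],[[-11.6,3.1,0.27],[-0.015,0,0]],[[-11.6,3.1,0.27],[-0.015,0,0]]]}}

```text
clock: 26.55
ee_pos: [609.7, -126.9, 110.9]
eef_rot: [-2.179, -0.0, 1.443]
wrist_force: [0.1, 1.2, -0.6]
gripper_width: 0.436
```

```bash
python3 - <<'E'
from h import *
s=r.get_state();print(inS(s['ee_pos']),s['joints'].round(2))
go(T(PS,(-19.5,-121,39.5)),-.13,.61)
E
```

```text
[ -73.6 -120.1  110.9] [ 0.79  0.5  -0.71  2.22  1.96  0.27 -0.2 ]
t 26.55 p [ 609.7 -126.9  110.9] F [ 0.1  1.2 -0.6] w 40.1
shift cm [-0.1   8.95 -0.36] turn [-0.002  0.002  0.001]
```

Call:
{"api": "drive_tool", "payload": {"moves": [[[-0.1,2,-0.2],[0,0,0]],[[-0.1,4,-0.35],[0,0,0]],[[-0.1,6,-0.35],[0,0,0]],[[-0.1,8,-0.35],[0,0,0]],[[-0.1,9,-0.35],[0,0,0]],[[-0.1,9,-0.35],[0,0,0]]]}}

```text
clock: 27.15
ee_pos: [663.5, -133.9, 38.0]
eef_rot: [-2.177, -0.001, 1.444]
wrist_force: [0.1, -0.6, 0.0]
gripper_width: 0.432
```

```bash
python3 - <<'E'
from h import *
s=r.get_state();print(inS(s['ee_pos']),s['joints'].round(2),s['wrist_force'].round(1))
E
```

```text
[ -19.4 -120.    38. ] [ 0.77  0.75 -0.72  2.11  2.13  0.41 -0.27] [ 0.1 -0.6  0. ]
```

Call:
{"api": "drive_tool", "payload": {"moves": [[[0,0,0],[0,0,0]],[[0,0,0],[0,0,0]],[[0,0,0],[0,0,0]],[[0,0,0],[0,0,0]],[[0,0,0],[0,0,0]]], "grip": 0.5}}

```text
clock: 27.65
ee_pos: [663.5, -134.3, 38.7]
eef_rot: [-2.178, -0.0, 1.444]
wrist_force: [-4.6, -1.3, 4.6]
gripper_width: 0.107
```

Call:
{"api": "drive_tool", "payload": {"moves": [[[0.2,0,0],[0,0,0]],[[0.4,0,0],[0,0,0]],[[0.6,0,0],[0,0,0]],[[0.8,0,0],[0,0,0]],[[1.0,0,0],[0,0,0]],[[1.2,0,0],[0,0,0]],[[1.2,0,0],[0,0,0]]]}}

```text
clock: 28.35
ee_pos: [664.8, -123.9, 38.7]
eef_rot: [-2.178, 0.002, 1.442]
wrist_force: [-4.4, -5.8, 4.0]
gripper_width: 0.107
```

```bash
python3 - <<'E'
from h import *
s=r.get_state();print(inS(s['ee_pos']),s['joints'].round(2),s['wrist_force'].round(1),s['gripper_width']*92)
E
```

```text
[ -19.4 -110.    38.7] [ 0.75  0.75 -0.73  2.11  2.12  0.43 -0.27] [-4.4 -5.8  4. ] 9.867629580259887
```

Call:
{"api": "drive_tool", "payload": {"moves": [[[0.2,0,0],[0,0,0]],[[0.4,0,0],[0,0,0]],[[0.5,0,0],[0,0,0]],[[0.5,0,0],[0,0,0]]]}}

```text
clock: 28.75
ee_pos: [664.8, -124.0, 38.7]
eef_rot: [-2.179, 0.007, 1.435]
wrist_force: [-6.8, -10.2, 6.7]
gripper_width: 0.107
```

```bash
python3 - <<'E'
from h import *
s=r.get_state();print(inS(s['ee_pos']),s['wrist_force'].round(1),s['gripper_width']*92)
E
```

```text
[ -19.4 -110.    38.7] [ -6.8 -10.2   6.7] 9.833180446756751
```

Call:
{"api": "drive_tool", "payload": {"moves": [[[0.4,0,0],[0,0,0]],[[0.8,0,0],[0,0,0]],[[0.8,0,0],[0,0,0]],[[0.8,0,0],[0,0,0]]]}}

```text
clock: 29.15
ee_pos: [664.9, -124.1, 38.7]
eef_rot: [-2.18, 0.015, 1.423]
wrist_force: [-9.9, -14.5, 9.8]
gripper_width: 0.115
```

```bash
python3 - <<'E'
from h import *
s=r.get_state();print(inS(s['ee_pos']),s['wrist_force'].round(1),s['gripper_width']*92)
E
```

```text
[ -19.3 -110.1   38.7] [ -9.9 -14.5   9.8] 10.597269231404105
```

Call:
{"api": "drive_tool", "payload": {"moves": [[[0,0,0],[0,0,0]],[[0,0,0],[0,0,0]],[[0,0,0],[0,0,0]],[[0,0,0],[0,0,0]],[[0,0,0],[0,0,0]]], "grip": 4.0}}

```text
clock: 29.65
ee_pos: [665.0, -123.0, 38.6]
eef_rot: [-2.179, 0.015, 1.425]
wrist_force: [0.3, -0.0, 0.5]
gripper_width: 0.43
```

Call:
{"api": "drive_tool", "payload": {"moves": [[[0,-2,0],[0,0,0]],[[0,-4,0],[0,0,0]],[[0,-7,0],[0,0,0]],[[0,-11,0],[0,0,0]],[[0,-15,0],[0,0,0]],[[0,-18,0],[0,0,0]],[[0,-18,0],[0,0,0]]]}}

```text
clock: 30.35
ee_pos: [563.2, -105.1, 188.2]
eef_rot: [-2.182, 0.017, 1.426]
wrist_force: [-0.5, -0.7, 0.5]
gripper_width: 0.439
```

```bash
python3 - <<'E'
from h import *
s=r.get_state();print(inS(s['ee_pos']),s['joints'].round(2),s['wrist_force'].round(1))
c=imaging.camera("wrist");im=c["color"]
ct=imaging.camera("top")
b=cv2.resize(ct["color"][110:240,210:410],None,fx=3.2,fy=3.2,interpolation=cv2.INTER_CUBIC)
cv2.imwrite("pics/w9.png",np.vstack([cv2.resize(im[120:270,290:530],(640,400)),b[140:340]]))
f=lambda q:((q[0]-290)*640/240,(q[1]-120)*400/150)
p=np.array([*T(PS,(53,0,0))[:2],-.13])
for X in [(-104,0,74),(-60,42,6),(-60,-42,6)]:print(X,np.round(f(pj(c,T(p,X)))))
for X in [(8,36,14),(8,-36,14),(8,-42,14),(8,42,14),(-44,-112,70)]:print(X,np.round(f(pj(c,T(PS,X)))))
E
```

```text
[-122.6 -104.4  188.2] [ 0.89  0.24 -0.83  2.3   1.27  0.21  0.36] [-0.5 -0.7  0.5]
(-104, 0, 74) [436. 174.]
(-60, 42, 6) [477. 113.]
(-60, -42, 6) [257. 112.]
(8, 36, 14) [455. 154.]
(8, -36, 14) [269. 154.]
(8, -42, 14) [254. 154.]
(8, 42, 14) [470. 154.]
(-44, -112, 70) [ 68. 177.]
```

The viewer limit is reached, so the last check is numerical: intensity profiles across the tray's exposed rear strip, the tab and the jar.

```bash
python3 - <<'E'
from h import *
c=imaging.camera("wrist");ct=imaging.camera("top")
def prof(c,pts):
    uv=np.array([pj(c,T(PS,X)) for X in pts],np.float32)
    g=cv2.cvtColor(c["color"],cv2.COLOR_BGR2GRAY)
    return cv2.remap(g,uv[:,0:1].copy(),uv[:,1:2].copy(),cv2.INTER_LINEAR).ravel()
for n,cc in(("wrist",c),("top",ct)):
    print(n,"y at x=-2, -56..56 step2",prof(cc,[(-2,y,6) for y in range(-56,57,2)]))
    for y in(-25,25):print(n,"x -24..6 at y",y,prof(cc,[(x,y,6) for x in range(-24,7,2)]))
    print(n,"tab y -124..-94",prof(cc,[(-44,y,70) for y in range(-124,-93,2)]))
hsv=cv2.cvtColor(ct["color"],cv2.COLOR_BGR2HSV)
u,v=pj(ct,(641,205,110)).astype(int);print("jar px",u,v)
m=np.zeros(hsv.shape[:2],np.uint8);m[v-20:v+21,u-20:u+21]=(ct["color"][v-20:v+21,u-20:u+21].min(2)>190)
M=cv2.moments(m,True);x=bp(ct,M["m10"]/M["m00"],M["m01"]/M["m00"],110);print("cap area",M["m00"],x,inS(x))
np.savez("end.npz",c=c["color"],ct=ct["color"])
# vials seen: bright caps above the tray in wrist view
E
```

```text
wrist y at x=-2, -56..56 step2 [175 175 176 175 175 175 175 155 122 145 146 179 207 208 209 210 210 210
 209 206 204 200 197 198 198 199 191 170 168 169 169 166 148 115  96  92
  92  94 103 125 144 158 168 169 170 167 167 165 161 170 162  89  78  81
  76  79  76]
wrist x -24..6 at y -25 [113 111 113 113 112 113 116 118 150 192 209 210 210 209 209 195]
wrist x -24..6 at y 25 [ 80  81  79  79  82  98 111 118 134 158 163 151 129 100  95  94]
wrist tab y -124..-94 [108 111 113 113 188 243 244 245 244 223 119 109 104 107 118 173]
top y at x=-2, -56..56 step2 [213 213 215 215 212 207 190 152 129 125 134 147 161 166 167 167 167 168
 166 164 163 161 159 158 155 150 142 134 130 127 123 118 117 120 122 123
 123 123 123 123 123 124 128 134 139 139 139 137 132 120  97  79  71  69
  71  70  71]
top x -24..6 at y -25 [ 97  97  97  97  98  98  98 110 131 152 164 167 167 167 165 159]
top x -24..6 at y 25 [ 72  70  69  70  69  69  72  89 106 119 124 123 123 123 122 120]
top tab y -124..-94 [ 97  98 104 124 160 191 199 200 190 162 128 103  97  99  98  98]
jar px 243 191
cap area 389.0 [642.56251254 202.62659118 110.        ] [-83.8 210.9 110. ]
```

Jaw, tray and jar look right. One check is left: the tray's x against the sampler's own features, because the fit may be off by 2 mm along x.

```bash
python3 - <<'E'
from h import *
c=imaging.camera("wrist");ct=imaging.camera("top")
def prof(c,pts):
    uv=np.array([pj(c,T(PS,X)) for X in pts],np.float32)
    g=cv2.cvtColor(c["color"],cv2.COLOR_BGR2GRAY)
    return cv2.remap(g,uv[:,0:1].copy(),uv[:,1:2].copy(),cv2.INTER_LINEAR).ravel()
for y in(40,48,52,-46,-50):print("wrist lip x -14..22 z14 y",y,prof(c,[(x,y,14) for x in range(-14,23,2)]))
for y in(-80,-40,0,30):print("top bridge x -14..14 z115",y,prof(ct,[(x,y,115) for x in range(-14,15,2)]))
for y in(-80,-40,0,30):print("top bridge back x 36..64 z115",y,prof(ct,[(x,y,115) for x in range(36,65,2)]))
for y in(-80,-60,20):print("wrist bridge bottom x -14..14 z75",y,prof(c,[(0,y,z) for z in range(60,125,4)]))
E
```

```text
wrist lip x -14..22 z14 y 40 [157 161 140 143 161 168 164 157 158 169 179 199 210 204 198 194 188 186
 185]
wrist lip x -14..22 z14 y 48 [ 81  77  79 119 160 176 175 175 173 176 180 204 221 223 223 221 222 220
 221]
wrist lip x -14..22 z14 y 52 [ 79  79  81 118 160 175 174 174 176 177 183 205 222 223 223 222 222 222
 221]
wrist lip x -14..22 z14 y -46 [173 174 176 193 238 247 247 247 247 247 247 243 245 245 234 216 211 210
 212]
wrist lip x -14..22 z14 y -50 [175 176 175 192 235 247 247 247 247 247 247 244 246 247 239 216 204 207
 207]
top bridge x -14..14 z115 -80 [216 198 162 123 109 108 117 144 178 201 212 216 216 217 217]
top bridge x -14..14 z115 -40 [224 223 213 182 126  90 111 157 195 216 224 226 226 226 225]
top bridge x -14..14 z115 0 [139 114  94  81  69  81 120 166 200 220 227 228 228 228 229]
top bridge x -14..14 z115 30 [109  98  89  82  72  78 128 175 207 223 228 228 228 229 228]
top bridge back x 36..64 z115 -80 [222 223 224 225 224 219 199 163 123  97  91  90  91  90  91]
top bridge back x 36..64 z115 -40 [224 225 224 225 223 219 212 209 210 213 216 216 217 216 214]
top bridge back x 36..64 z115 0 [228 228 228 228 227 222 205 177 147 128 119 116 117 119 123]
top bridge back x 36..64 z115 30 [228 228 229 229 226 217 192 163 142 128 118 112 114 116 120]
wrist bridge bottom x -14..14 z75 -80 [176 176 176 177 162 166 175 177 175 169 159 154 154 159 232 245 246]
wrist bridge bottom x -14..14 z75 -60 [246 247 245 245 246 173 179 176 178 175 142 137 138 136 136 137 135]
wrist bridge bottom x -14..14 z75 20 [218 208 222 198 213 172 174 167  40  42  35 109 180 199 221  39  49]
```

The sampler's own edges read true: fence front at x≈8, bridge front at x≈0 and back at x≈50. The tray's rear edge at about −8 therefore puts its middle at about 52 mm. Handing in.

```bash
python3 -c "
from h import *
s=r.get_state();print(s['clock'],s['wrist_force'].round(1),s['joint_velocities'].round(3));print(r.sign_off())"
```

```text
30.65 [-0.2  0.1  0.2] [-0.006  0.009  0.004  0.001 -0.011 -0.001  0.011]
the job is handed in; nothing more can be done
None
```

I loaded the tray into the autosampler and clamped it, and handed the job in at 30.7 s of the 72 s allowed. No verdict was given.

**What I did:**
- **Jar:** I moved the amber jar to the left, about 211 mm from the bay's middle line.
- **Jaw back:** I drew the jaw back to its end stop.
- **Tray in:** I slid the tray by its handle into the lane, re-gripped with the tool leaning, and pushed it home until the back stop pushed back with about 27 N.
- **Jaw closed:** I closed the jaw until it stopped moving under about 14 N, then let go of everything.

**Last checks:**
- **Tray depth:** its middle is at about x 52 mm; home is 53, and 48 is needed. The sampler's own edges confirmed that scale.
- **Tray angle:** by image profiles it is within about 0.02 rad of straight.
- **Jaw:** it travelled 10.4–10.9 mm from its end stop, against 11 mm expected, so it is closed on the tray.
- **Jar and arm:** the jar's cap sits at the height and place of a standing jar. The arm is clear, with no force on it.

**Disagreements and things I couldn't check:**
- **Sideways position:** the camera fit put the tray 2–3 mm towards the fence. The jaw's end stop showed a similar 2 mm offset, so I took this as error in my fit and relied on contact with the fence and jaw.
- **Arm lag:** the arm moved about 14 mm sideways while leaning with the gripper open. The tray had not moved.
- **Final picture:** I had used all 12 views, so the last picture was never seen. I last saw all four vials standing when the tray first entered the bay, and the ones then in view just before the jaw closed.
- **Bystanders:** I did not measure the cardboard box, beaker or solvent bottle again at the end.

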